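# Set the eye on a painted lure

### The job

Take the yellow lure with the orange stripe from the drying board and lay it fully down in the pocket of the press carriage, painted side up and nose towards the red end. Let go, slide the carriage (it has a red knob) all the way in under the stamp, then press the leaning red plunger head down to its stop, hold it there for about half a second, and let it spring right back up. Leave the lure in its pocket under the stamp, and leave the other lures, the paint jars and the brush where they are.

Things in the scene. Friction and masses are not known exactly. Their poses are not given: they have to be found in the camera images.
- lure_yellow: Yellow lure blank, orange stripe on its tail half, 80 mm long, 18 mm thick, on the board among two others 70 mm apart; places vary. Origin: centre of its underside; x to the nose, z out of the painted side (up at the start). Nose part 28 mm wide, straight-sided, x = -16 to +40 mm; tail 14 mm wide, x = -40 to -16 mm. Grip across the 28 mm at about x = +3 mm. 20 to 42 g.
- lure_eye (a point): White eye spot with a black pupil on the painted face of the yellow lure, 22 mm from its origin towards the nose, 18 mm above the underside.
- board: Fixed pale wooden drying board, 125 x 215 mm, 12 mm thick, on which the three lures lie. Origin: centre of its underside.
- press: Fixed blue press. x roughly away from the robot, y left along the carriage track, z up; origin on the table under the point where the stamp meets the lure. Base 10 mm thick; column at x = 73 to 107 mm, 135 mm tall, with an arm to the plunger's slanted sleeve (17 mm radius).
- lamp (a point): Middle of the underside of the press's black lamp bar, 234 mm above the table. The bar is 26 mm along the press's x, 130 mm along y, 20 mm thick; its slim post stands behind its right end. It leaves no room for a vertical gripper over the plunger head: press with the tool slanted along the plunger's axis, from the robot's side.
- nest (a point): Centre of the pocket floor in the carriage, 30 mm above the table; x to the nose end (red end wall, away from the robot), z up. A seated lure has its origin here and x along this x. Pocket 85 mm long, black walls 7 mm high: 33 mm wide for the nose part, 19 mm for the tail (x < -20 mm). No long walls from x = -20 to +26 mm: finger room, level with the floor.
- carriage_knob (a point): Centre of the top of the upright red carriage knob, 22 mm diameter, 28 mm tall, top 65 mm above the table; it stands 110 mm from the pocket centre in +y of the press. It can be gripped, or pushed from its far side in -y of the press.
- carriage (a joint): Travel of the carriage in m along -y of the press: 0 is fully out (left), 0.140 is at its end stop under the stamp. Starts between 0 and 0.030. It stays where it is left; about 2 N moves it.
- plunger_top (a point): Centre of the flat top of the red plunger head (40 mm diameter, 14 mm thick), about 170 mm above the table when up. z points outward along the plunger's axis, which leans 35 degrees from vertical towards the robot (towards -x of the press); y is the press's y.
- plunger (a joint): How far the plunger is pressed along its axis, in m: 0 is up, 0.016 is at its stop. The spring needs about 3.5 N to start and 11 N at the stop.
- lure_green: Green lure blank lying face up on the drying board, left alone; same shape and size as lure_yellow. White stripe.
- lure_white: White lure blank lying face up on the drying board, left alone; same shape and size as lure_yellow. Blue stripe.
- jar_blue: Blue paint jar with a black cap, 48 mm diameter, 62 mm tall, standing on the table; left alone. Origin at its foot.
- jar_amber: Amber paint jar with a white cap, 44 mm diameter, 55 mm tall, standing on the table; left alone. Origin at its foot.
- jar_green: Green paint jar with a white cap, 48 mm diameter, 68 mm tall, standing on the table; left alone. Origin at its foot.
- brush: Brush about 170 mm long lying on the table; left alone.
Not all that is in view belongs to the job. Of the things that look like the lure_yellow, the middle-sized one is meant.

How it is judged:
By the outcome, as a careful person would: the job done as asked, in the order asked, and still so for the second after the job is handed in, with the robot touching nothing.
It also fails if it takes over 61 s, if anything falls off the work surface, if the arm or the gripper's body presses on something with over 40 N, if the wrist force passes 120 N, or if a joint passes its speed limit or range.

### The arm

A 6-joint arm with a two-finger parallel gripper is mounted at the origin on the work surface. World frame = base frame: x ahead of the robot, y to its left, z up, the work surface at z = 0. Lengths are in m, angles in rad, forces in N, time in s.
With the tool pointing down it reaches from about 0.275 to 0.825 m from the base axis. Payload 5.2 kg.
Tool frame: the origin (TCP) lies between the finger pads; the fingertips stand 11 mm ahead of it and the grasp point (between the pads) lies 8 mm behind it; z points along the fingers, y is the line along which they close (so a half turn about z gives the same grasp; the last joint's range is limited). The gripper opens to 93 mm and grips with 3 to 60 N. Pads are 15 mm wide; open, the fingers measure 128 mm over their backs; the gripper's body (75 mm by 188 mm) begins 65 mm behind the grasp point.
Start: joints at [-1.523, 0.259, 1.535, -0, 1.348, -0.203], TCP at [0.137, -0.533, 0.23] pointing down, gripper open.
Joint ranges: [-3.14, 3.14], [-0.91, 2.08], [0.19, 2.58], [-1.22, 4.36], [0.22, 2.71], [-3.12, 3.12]. Speed limits (rad/s): [2.57, 2.57, 3.14, 3.14, 3.14, 3.14].

### API

Orientations are given as a unit quaternion [x, y, z, w].
In Python, from bench import * gives the robot as it stands.
- The arm moves only by the tool apply_moves, never from a script. Its argument "motion" is a list of rows, each a list of 5 numbers: the shift along the tool's x, y, z normalised to -1 to 1, where 1 is 0.5 m, then the turn about the tool's z normalised to -1 to 1, where 1 is 180 degrees, then the closure, from 0 (fully open) to 1 (shut). A call has 1 to 20 rows; each row shifts and turns the commanded pose from where the row before left it, along the tool's axes as they then stand; what a row does not reach is not made up. A row lasts 1/12 s, in which the tool goes at most 41.7 mm and 7.16 degrees, less where a joint would pass 70% of its speed; a pose out of reach is approached as far as the arm can. A call with a number of a shift or a turn outside -1 to 1 is refused whole. A call with a gripper value outside its range is refused whole. The fingers move at their own pace and stop on an object; the grip force is fixed at half the most. Time passes only in rows, so rows that do not move let the fingers close. It gives the time, the measured TCP pose, the force, the opening and the grip force at its end, in the units of the state.
- read_state(): the state, without advancing time (a new reading comes with each control period).
- camera(name): name is "scene" or "top" or "wrist"; returns the picture (480x640x3 uint8, red, green, blue); there is no depth.
- camera_model(name): a dict with "K" (3x3 intrinsics, pixels), "R" (3x3) and "t" (3): a world point X has camera coordinates R X + t. Camera axes: x right, y down, z forward; pixel columns grow to the right and rows downward; lengths in m; the calibration is good to about 2 mm. A picture is of the moment at which its call begins: read the wrist's pose just before it. camera_model takes no time and is no camera call; for the wrist camera it gives the pose at the moment of the call.
- sign_off(): hands the job in; it is judged then, once.
The state is a dict: "t": time; "qpos": joint angles; "dq": joint speeds; "effort": joint torques, N m; "ee_pos": TCP position; "tcp_rot": TCP orientation; "wrist_force": force on the tool from outside, world axes, zero at the start; "torque": the same for the moment, N m; "grip_width": finger opening in m; "grasp_force": force on a finger pad.
Only numpy, scipy, OpenCV 4.12 (cv2) and the standard library are available. Lean on these libraries where they do the work, as an engineer would, in place of code of your own. Each camera call takes 0.05 s, during which the arm holds its last target. There are 200 camera calls.

## Working session

There is one attempt and no reset: what is moved stays moved. The work goes in short steps, Python scripts to look and compute and a tool call to move; the robot and the scene stay as the last step left them, time stands still between calls to the robot, and variables do not carry over. Pictures are saved under pics/ and viewed, at most 12 in all, crops included, and the job is handed in when it is done.

Besides the shell and the picture viewer there is one more tool, called after "Call:" by a JSON object that holds its "name" and its "arguments". apply_moves: Moves the arm, as the interface text tells. Scaled input: -1 to 1 covers 0.5 m each way for a shift and 180 degrees each way for a turn. Its arguments: {"type":"object","properties":{"motion":{"type":"array","items":{"type":"array","items":{"type":"number","minimum":-1,"maximum":1}}}},"required":["motion"]}

```bash
mkdir -p pics; ls
python3 - <<'E'
from bench import *
import cv2, numpy as np
for n in ("scene","top"):
    im=camera(n); cv2.imwrite(f"pics/{n}0.png",im[...,::-1])
    m=camera_model(n); print(n,m)
print(read_state())
E
```

```text
pics
scene {'K': array([[472.77886036,   0.        , 318.14371437],
       [  0.        , 472.77886036, 248.32141475],
       [  0.        ,   0.        ,   1.        ]]), 'R': array([[-8.68015962e-01,  4.96536174e-01,  3.43002526e-04],
       [ 4.14720638e-01,  7.25370273e-01, -5.49404004e-01],
       [-2.73047766e-01, -4.76749195e-01, -8.35556774e-01]]), 't': array([ 0.50162495, -0.1171208 ,  1.27128297])}
top {'K': array([[444.09752322,   0.        , 320.00925008],
       [  0.        , 444.09752322, 237.31443408],
       [  0.        ,   0.        ,   1.        ]]), 'R': array([[-0.01482474, -0.9998062 , -0.01295366],
       [-0.99023652,  0.01647625, -0.13842024],
       [ 0.13860684,  0.01077515, -0.99028887]]), 't': array([-0.00799091,  0.59401079,  1.29389462])}
{'t': 0.1, 'qpos': array([-1.52278986e+00,  2.59270275e-01,  1.53593317e+00, -6.74335623e-05,
        1.34799989e+00, -2.02808205e-01]), 'dq': array([-0.00239947,  0.00034357, -0.00293856, -0.00127048, -0.00030617,
        0.00044073]), 'effort': array([ 2.32186074e-03, -4.38207543e+01, -2.84642923e+01,  7.21396599e-02,
        3.61749041e-02, -5.49810147e-05]), 'ee_pos': array([ 0.13647894, -0.53232257,  0.22891699]), 'tcp_rot': array([ 9.92145543e-01,  1.25086258e-01,  2.94928769e-05, -8.05471738e-04]), 'wrist_force': array([ 0.0806021 ,  0.22495492, -0.61946847]), 'torque': array([-0.01949775, -0.03831401, -0.01869878]), 'grasp_force': 0.0, 'grip_width': 0.09310818708663064}
```

View pics/top0.png

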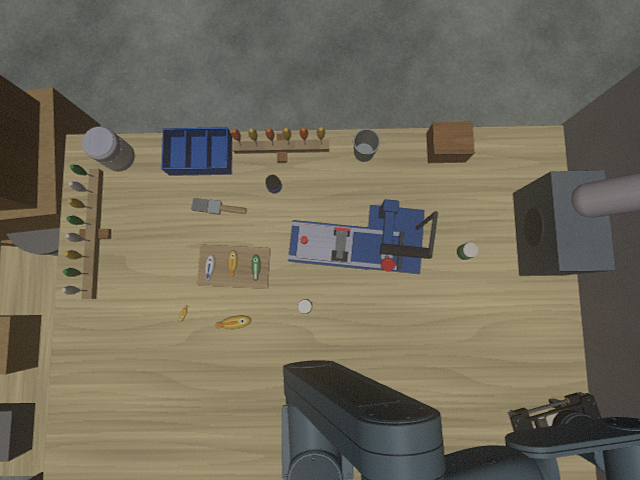

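View pics/scene0.png

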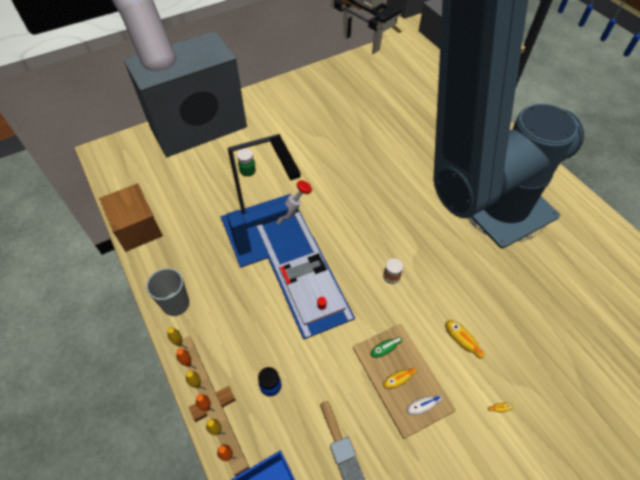

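The top view shows the board at about (233,266), with the yellow lure at (233,262) and its nose probably towards the bottom or top. The knob is at (304,240), the pocket at (341,243) and the plunger head at (388,264). I'll enlarge both areas.

Run:
```python
import cv2, numpy as np
im=cv2.imread("pics/top0.png"); s=cv2.imread("pics/scene0.png")
a=cv2.resize(im[240:290,195:275],None,fx=5,fy=5,interpolation=cv2.INTER_CUBIC) #400x250
b=cv2.resize(im[195:280,285:445],None,fx=5,fy=5,interpolation=cv2.INTER_CUBIC) #800x425
c=cv2.resize(s[360:395,375:455],None,fx=5,fy=5,interpolation=cv2.INTER_CUBIC) #400x175
o=np.zeros((600,800,3),np.uint8)
o[:425]=b; o[425:600,:400]=a[40:215]; o[425:600,400:]=c
cv2.imwrite("pics/c1.png",o)
```

```text
(no output)
```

View pics/c1.png

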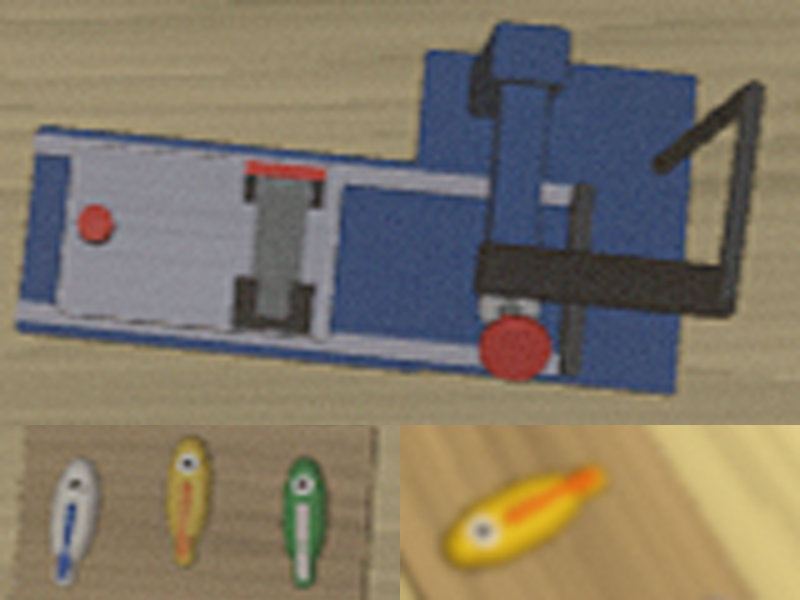

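```bash
cat > h.py <<'E'
from bench import *
import cv2, numpy as np
from scipy.spatial.transform import Rotation as Ro
def bp(m,u,v,z):
    K,R,t=m["K"],m["R"],m["t"]; d=R.T@np.linalg.solve(K,[u,v,1]); c=-R.T@t
    return c+d*(z-c[2])/d[2]
def pr(m,X):
    p=m["K"]@(m["R"]@np.array(X,float)+m["t"]); return p[:2]/p[2]
E
python3 - <<'E'
from h import *
m=camera_model("top")
B=lambda u,v,z:bp(m,285+u/5-.4,195+v/5-.4,z)
A=lambda u,v,z:bp(m,195+u/5-.4,248+(v-425)/5-.4,z)
np.set_printoptions(precision=4,suppress=True)
for n,p in dict(eye=A(187,463,.03),tail=A(184,563,.021),nose=A(189,437,.021),knob=B(95,223,.065),nose_end=B(283,180,.03),tail_end=B(275,318,.03),plung=B(515,348,.17),
 lampL=B(480,265,.254),lampRb=B(732,315,.234),lampRt=B(735,268,.254),lampLt=B(482,245,.254),lampLb=B(478,292,.254),
 baseL=B(15,330,.01),baseR=B(675,393,.01),baseTL=B(40,128,.01)).items(): print(n,p)
s=read_state(); w=camera_model("wrist"); R=Ro.from_quat(s["tcp_rot"]).as_matrix()
print(R); print("cam in tool",R.T@(-w["R"].T@w["t"]-s["ee_pos"])); print(w["R"]@R); print(w["K"])
E
```

```text
eye [0.5452 0.2496 0.03  ]
tail [0.4854 0.2526 0.021 ]
nose [0.5621 0.2505 0.021 ]
knob [0.5857 0.0309 0.065 ]
nose_end [ 0.6149 -0.0819  0.03  ]
tail_end [ 0.5309 -0.0752  0.03  ]
plung [ 0.4999 -0.1992  0.17  ]
lampL [ 0.5354 -0.1713  0.254 ]
lampRb [ 0.51  -0.301  0.234]
lampRt [ 0.5318 -0.2989  0.254 ]
lampLt [ 0.5455 -0.1727  0.254 ]
lampLb [ 0.5218 -0.1699  0.254 ]
baseL [0.5279 0.0832 0.01  ]
baseR [ 0.4832 -0.3175  0.01  ]
baseTL [0.6531 0.0671 0.01  ]
[[ 0.9687  0.2482 -0.0001]
 [ 0.2482 -0.9687  0.0016]
 [ 0.0003 -0.0016 -1.    ]]
cam in tool [ 0.0709 -0.     -0.1537]
[[ 0.0001  1.     -0.0001]
 [-0.9663  0.0001 -0.2573]
 [-0.2573  0.0001  0.9663]]
[[355.972    0.     318.9344]
 [  0.     355.972  234.5319]
 [  0.       0.       1.    ]]
```

Call:
{"name": "apply_moves", "arguments": {"motion": [[0,0,0,0.0303,0],[0,0,0,0.0303,0],[0,0,0,0.0303,0],[0.03,-0.0664,0,0,0],[0.03,-0.0664,0,0,0],[0.03,-0.0664,0,0,0],[0.03,-0.0664,0,0,0],[0.03,-0.0664,0,0,0],[0.03,-0.0664,0,0,0],[0.03,-0.0664,0,0,0],[0.03,-0.0664,0,0,0],[0.03,-0.0664,0,0,0],[0.03,-0.0664,0,0,0],[0.03,-0.0664,0,0,0],[0.03,-0.0664,0,0,0],[0.03,-0.0664,0,0,0],[0.03,-0.0664,0,0,0],[0.03,-0.0664,0,0,0],[0.03,-0.0664,0,0,0],[0.03,-0.0664,0,0,0]]}}

```text
t: 1.77
ee_pos: [0.4112, 0.0244, 0.2296]
tcp_rot: [1.0, -0.017, 0.0, 0.0]
wrist_force: [0.8, -0.2, 0.4]
grip_width: 0.0929
grasp_force: 0.0
```

Call:
{"name": "apply_moves", "arguments": {"motion": [[0.03,-0.0664,0.01,0,0],[0.03,-0.0664,0.01,0,0],[0.03,-0.0664,0.01,0,0],[0.03,-0.0664,0.01,0,0],[0.03,-0.0664,0.01,0,0],[0.03,-0.0664,0.01,0,0],[0.03,-0.0664,0.01,0,0],[0,0,0,0,0],[0,0,0,0,0]]}}

```text
t: 2.52
ee_pos: [0.5235, 0.2523, 0.1931]
tcp_rot: [1.0, -0.016, -0.001, 0.0]
wrist_force: [-0.2, -0.9, -0.4]
grip_width: 0.0929
grasp_force: 0.0
```

Run:
```python
from h import *
s=read_state(); m=camera_model("wrist"); im=camera("wrist")
print(s["t"],s["ee_pos"],Ro.from_quat(s["tcp_rot"]).as_euler("ZYX",True))
for p in ([.545,.2496,.03],[.523,.251,.03]): print(pr(m,p))
cv2.imwrite("pics/w1.png",im[...,::-1]); np.savez("w1.npz",**m)
```

```text
2.5167 [0.5235472  0.25225634 0.19307581] [-1.82585618e+00  1.48291681e-01  1.79947719e+02]
[320.88555365 196.37959766]
[320.08068994 220.40259576]
```

View pics/w1.png

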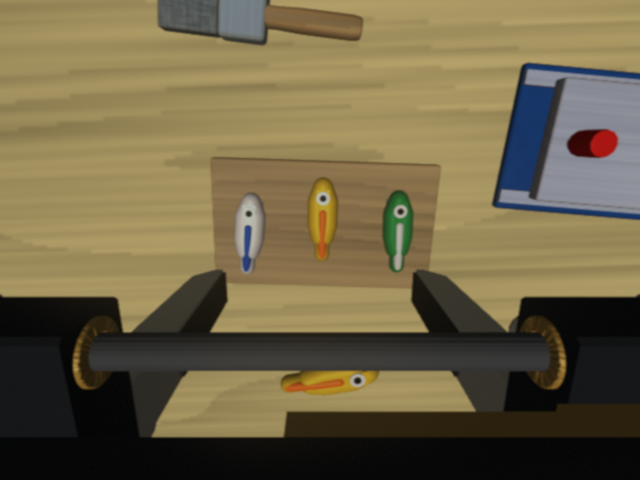

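The yellow lure's eye is at (323,198), its nose tip at (323,178) and its tail tip at (322,260). The knob top is at (603,143).

Run:
```python
from h import *
m=np.load("w1.npz")
for n,u,v,z in (("eye",323,198,.03),("nose",323,178,.021),("tail",322,260,.021),("knob",603,143,.065),("Bl",211,157,.012),("Br",440,165,.012),("whiteeye",249,213.5,.03),("greeneye",400,211,.03)): print(n,bp(m,u,v,z))
```

```text
eye [0.54347859 0.2477502  0.03      ]
nose [0.56031772 0.24715808 0.021     ]
tail [0.48173459 0.25038265 0.021     ]
knob [0.58479841 0.03221465 0.065     ]
Bl [0.58179849 0.34942205 0.012     ]
Br [0.56785931 0.13856051 0.012     ]
whiteeye [0.53146351 0.31519428 0.03      ]
greeneye [0.52940668 0.17843558 0.03      ]
```

Call:
{"name": "apply_moves", "arguments": {"motion": [[0.0022,0.0076,0.02,0.003,0.46],[0,0,0.036,0,0.46],[0,0,0.036,0,0.46],[0,0,0.036,0,0.46],[0,0,0.036,0,0.46],[0,0,0.036,0,0.46],[0,0,0.036,0,0.46],[0,0,0.032,0,0.46],[0,0,0.02,0,0.46],[0,0,0.02,0,0.46],[0,0,0,0,0.46],[0,0,0,0,0.46]]}}

```text
t: 3.57
ee_pos: [0.5249, 0.2466, 0.0407]
tcp_rot: [1.0, -0.023, -0.0, 0.0]
wrist_force: [0.1, -0.1, 0.7]
grip_width: 0.0505
grasp_force: 0.0
```

Run:
```python
from h import *
s=read_state(); m=camera_model("wrist"); im=camera("wrist")
print(s["t"],s["ee_pos"],Ro.from_quat(s["tcp_rot"]).as_euler("ZYX",True),s["grip_width"])
cv2.imwrite("pics/w2.png",im[...,::-1]); np.savez("w2.npz",**m)
```

```text
3.5667 [0.52490285 0.2465649  0.04069403] [-2.58134505e+00  1.82391287e-02  1.79990210e+02] 0.05046023892564647
```

View pics/w2.png

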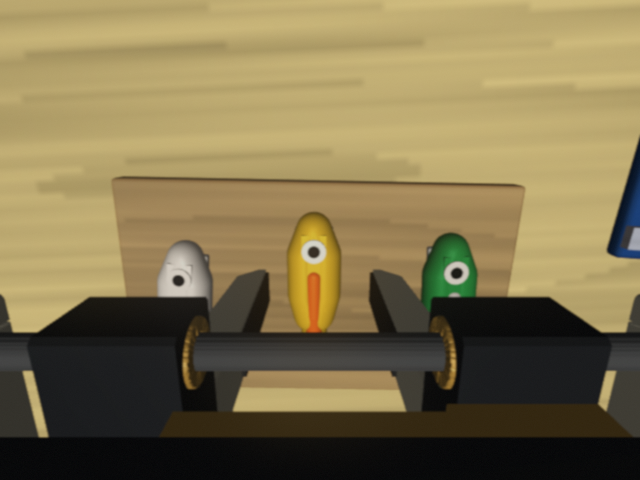

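The yellow lure (eye at (313,252)) sits between the fingers at x = 268 and x = 370, about 2.5 mm left of centre. I'll correct that, descend and close.

Call:
{"name": "apply_moves", "arguments": {"motion": [[0,-0.0048,0,0,0.46],[0,0,0.016,0,0.46],[0,0,0.0155,0,0.46],[0,0,0,0,0.46],[0,0,0,0,1],[0,0,0,0,1],[0,0,0,0,1],[0,0,0,0,1],[0,0,0,0,1],[0,0,0,0,1]]}}

```text
t: 4.45
ee_pos: [0.5252, 0.2496, 0.025]
tcp_rot: [1.0, -0.022, 0.0, -0.0]
wrist_force: [-0.1, -0.3, -0.2]
grip_width: 0.0277
grasp_force: 30.0
```

Run:
```python
from h import *
m=np.load("w2.npz"); print(bp(m,313.5,252,.03))
s=read_state(); print(s["ee_pos"],s["grip_width"],s["grasp_force"],s["wrist_force"])
```

```text
[0.5434256  0.24828436 0.03      ]
[0.52515723 0.24959459 0.02504936] 0.02773839643274097 29.99883770942688 [-0.10403726 -0.29036259 -0.15708224]
```

Call:
{"name": "apply_moves", "arguments": {"motion": [[0,0,-0.02,0,1],[0,0,-0.045,0,1],[0,0,-0.05,0,1],[0,0,-0.05,0.0214,1],[0,0,-0.045,0,1],[0.0146,0.0533,0,0,1],[0.0146,0.0533,0,0,1],[0.0146,0.0533,0,0,1],[0.0146,0.0533,0,0,1],[0.0146,0.0533,0,0,1],[0.0146,0.0533,0,0,1],[0.0146,0.0533,0,0,1],[0.0146,0.0533,0,0,1],[0.0146,0.0533,0,0,1],[0.0146,0.0533,0,0,1],[0.0146,0.0533,0,0,1],[0.0146,0.0533,0,0,1],[0,0,0,0,1],[0,0,0,0,1]]}}

```text
t: 6.03
ee_pos: [0.5767, -0.0791, 0.1305]
tcp_rot: [0.998, -0.057, 0.0, 0.0]
wrist_force: [0.6, -0.3, -0.8]
grip_width: 0.0278
grasp_force: 30.0
```

Run:
```python
from h import *
s=read_state(); m=camera_model("wrist"); im=camera("wrist")
print(s["t"],s["ee_pos"],Ro.from_quat(s["tcp_rot"]).as_euler("ZYX",True),s["grip_width"])
cv2.imwrite("pics/w3.png",im[...,::-1]); np.savez("w3.npz",**m)
print(pr(m,[.573,-.0785,.03]),pr(m,[.615,-.083,.037]),pr(m,[.5857,.0309,.065]))
```

```text
6.0333 [ 0.57665666 -0.07913751  0.13050197] [-6.51332084e+00 -2.59057957e-02 -1.79999079e+02] 0.027797545408845922
[318.52448596 243.65548052] [318.08570374 188.11711234] [148.71746651 258.50864107]
```

View pics/w3.png

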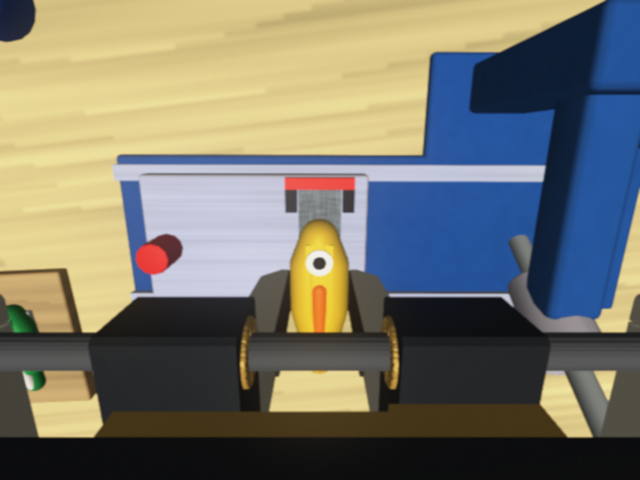

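The red end wall runs from x = 285 to x = 355, with its inner top edge at row 190. The black walls' inner faces are at x = 297 and x = 343, the lure's eye is at (319,263) and the knob top is at (152,260).

Run:
```python
from h import *
m=np.load("w3.npz"); s=read_state(); R=Ro.from_quat(s["tcp_rot"]).as_matrix(); T=s["ee_pos"]
L=lambda n,u,v,z: print(n,bp(m,u,v,z),"tool",R.T@(bp(m,u,v,z)-T))
L("wall",320,190,.037);L("wl",297,205,.037);L("wr",343,205,.037);L("eye",319,263,T[2]+.005);L("nosetip",320,219,T[2]-.004);L("knob",152,260,.065)
L("cl",140,175,.03);L("cr",367,175,.03);L("rl",118,157,.01);L("rr",425,155,.01)
```

```text
wall [ 0.61354818 -0.08417369  0.037     ] tool [0.03742897 0.00156024 0.09341262]
wl [ 0.60488507 -0.06691878  0.037     ] tool [ 0.02688441 -0.01461361  0.0934069 ]
wr [ 0.60122257 -0.09905302  0.037     ] tool [0.02685081 0.01772865 0.09341241]
eye [ 0.59483856 -0.08132035  0.13540185] tool [ 0.01854492  0.00084114 -0.00499466]
nosetip [ 0.61258625 -0.08380057  0.12640185] tool [0.03645631 0.00131269 0.00401044]
knob [0.5844587  0.02902172 0.065     ] tool [-0.00417052 -0.10765139  0.06538229]
cl [0.63757948 0.04124528 0.03      ] tool [ 0.04723336 -0.12576439  0.1003936 ]
cr [ 0.61939354 -0.11832086  0.03      ] tool [0.04706708 0.03483466 0.10042101]
rl [0.65186231 0.06457733 0.01      ] tool [ 0.05880231 -0.15055517  0.12039261]
rr [ 0.62714481 -0.16529999  0.01      ] tool [0.06003529 0.08064391 0.12043247]
```

Call:
{"name": "apply_moves", "arguments": {"motion": [[-0.0028,0.002,0.02,0,1],[0,0,0.03,0,1],[0,0,0.03,0,1],[0,0,0.03,0,1],[0,0,0.02,0,1],[0,0,0.014,0,1],[0,0,0.01,0,1],[0,0,0.008,0,1],[0,0,0.006,0,1],[0,0,0.004,0,1],[0,0,0,0,1],[0,0,0,0,1]]}}

```text
t: 7.08
ee_pos: [0.5753, -0.0789, 0.0442]
tcp_rot: [0.998, -0.056, 0.0, 0.0]
wrist_force: [-0.7, -0.6, -0.7]
grip_width: 0.0278
grasp_force: 30.0
```

Run:
```python
from h import *
s=read_state(); m=camera_model("wrist"); im=camera("wrist")
print(s["t"],s["ee_pos"],Ro.from_quat(s["tcp_rot"]).as_euler("ZYX",True),s["grip_width"],s["wrist_force"])
cv2.imwrite("pics/w4.png",cv2.resize(im[120:360,160:480,::-1],None,fx=2,fy=2)); np.savez("w4.npz",**m)
```

```text
7.0833 [ 0.57532108 -0.078934    0.04423531] [-6.38437070e+00 -3.51455323e-02  1.79993016e+02] 0.027756935316451424 [-0.67896258 -0.59792334 -0.67420624]
```

View pics/w4.png

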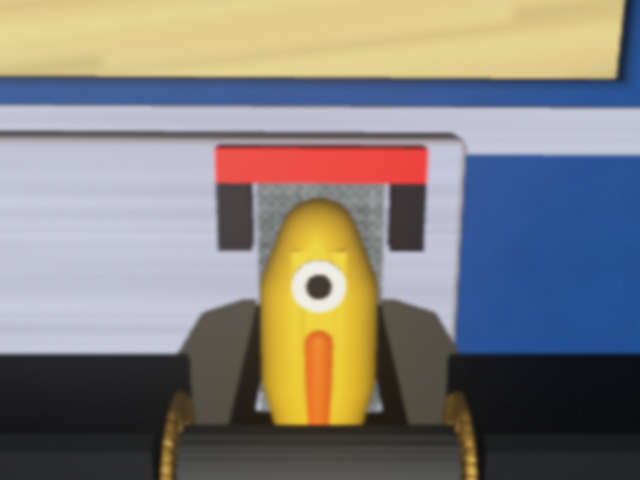

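Centred in the pocket, about 1 mm above the floor. I'll lower it, release and rise.

Call:
{"name": "apply_moves", "arguments": {"motion": [[0.001,0,0.0022,0,1],[0,0,0,0,1],[0,0,0,0,0.3],[0,0,0,0,0.3],[0,0,0,0,0.3],[0,0,0,0,0.3],[0,0,-0.01,0,0.3],[0,0,-0.03,0,0.3],[0,0,-0.04,0,0.3],[0,0,-0.04,0,0.3],[0,0,-0.04,0,0.3],[0,0,0,0,0.3]]}}

```text
t: 8.13
ee_pos: [0.5782, -0.0796, 0.1274]
tcp_rot: [0.998, -0.056, 0.004, 0.001]
wrist_force: [-0.6, -0.8, -0.5]
grip_width: 0.0654
grasp_force: 0.0
```

Run:
```python
from h import *
s=read_state(); m=camera_model("wrist"); im=camera("wrist")
print(s["t"],s["ee_pos"],Ro.from_quat(s["tcp_rot"]).as_euler("ZYX",True),s["grip_width"],s["wrist_force"])
t=camera("top")
o=np.zeros((600,800,3),np.uint8); o[:400,:800]=cv2.resize(im[130:330,120:520,::-1],None,fx=2,fy=2)
cv2.imwrite("pics/w5.png",o[:400]); np.savez("w5.npz",**m)
```

```text
8.1333 [ 0.57818202 -0.07962629  0.12740405] [ -6.37064049  -0.43715752 179.90600381] 0.06535541324157661 [-0.56752354 -0.75651745 -0.47415416]
```

View pics/w5.png

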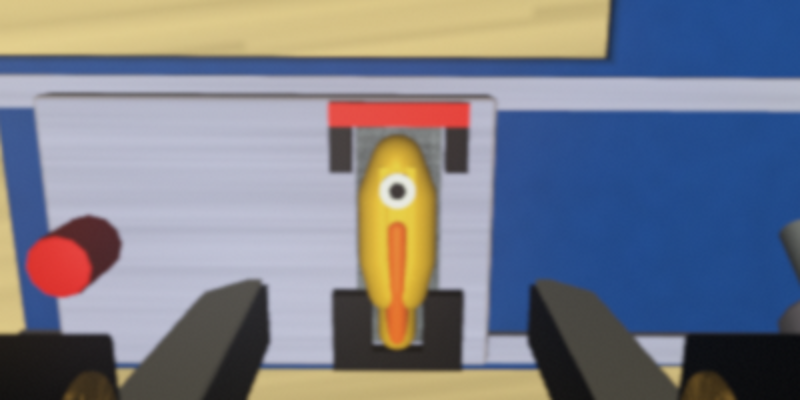

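The lure lies flat in its pocket with the nose at the red end. The knob top is at about (150,262) in the full frame. Next I'll turn the gripper 90° beyond the knob so its body stays clear of the plunger while it pushes.

Call:
{"name": "apply_moves", "arguments": {"motion": [[-0.0022,-0.0561,0,0,1],[-0.0022,-0.0561,0,0,1],[-0.0022,-0.0561,0,0,1],[-0.0022,-0.0561,0,0,1],[-0.0022,-0.0561,0,0,1],[0,0,0,-0.0385,1],[0,0,0,-0.0385,1],[0,0,0,-0.0385,1],[0,0,0,-0.0385,1],[0,0,0,-0.0385,1],[0,0,0,-0.0385,1],[0,0,0,-0.0385,1],[0,0,0,-0.0385,1],[0,0,0,-0.0385,1],[0,0,0,-0.0385,1],[0,0,0,-0.0385,1],[0,0,0,-0.0385,1],[0,0,0,-0.0385,1],[0,0,0,0,1],[0,0,0,0,1]]}}

```text
t: 9.9
ee_pos: [0.5849, 0.0611, 0.1214]
tcp_rot: [0.746, 0.666, -0.001, -0.001]
wrist_force: [0.5, -1.1, 0.3]
grip_width: 0.0004
grasp_force: 0.0
```

Run:
```python
from h import *
m=np.load("w5.npz")
w=bp(m,319.5,193.5,.037);e=bp(m,318.5,225,.048);k=bp(m,150,262,.065);px=np.array([.9938,-.1112,0])
print("wall",w,"nest",w-.0425*px,"eye-22",e-.022*px,"knob",k)
s=read_state(); print(s["t"],s["ee_pos"],Ro.from_quat(s["tcp_rot"]).as_euler("ZYX",True),s["grip_width"],s["qpos"])
```

```text
wall [ 0.61370068 -0.08426104  0.037     ] nest [ 0.57146418 -0.07953504  0.037     ] eye-22 [ 0.57229761 -0.07892919  0.048     ] knob [0.58589439 0.02818589 0.065     ]
9.9 [0.58485743 0.06114461 0.12144045] [ 8.34932504e+01  5.94314625e-03 -1.79862258e+02] 0.00044675705057936485 [-8.53641745e-02  4.17596204e-01  1.58490171e+00 -3.94836201e-05
  1.14150075e+00  2.82166311e-02]
```

Call:
{"name": "apply_moves", "arguments": {"motion": [[0,0.007,0.02,0,1],[0,0,0.035,0,1],[0,0,0.04,0,1],[0,0,0.03,0,1],[0,0,0.012,0,1],[0,0,0,0,1],[-0.012,0,0,0,1],[-0.016,0,0,0,1],[-0.02,0,0,0,1],[-0.02,0,0,0,1],[-0.02,0,0,0,1],[-0.02,0,0,0,1],[-0.02,0,0,0,1],[-0.02,0,0,0,1],[-0.02,0,0,0,1],[-0.02,0,0,0,1],[-0.02,0,0,0,1],[-0.016,0,0,0,1],[-0.01,0,0,0,1],[0,0,0,0,1]]}}

```text
t: 11.57
ee_pos: [0.5763, -0.0572, 0.0542]
tcp_rot: [0.745, 0.667, -0.0, 0.0]
wrist_force: [-0.0, -0.2, -0.6]
grip_width: 0.0001
grasp_force: 0.0
```

Call:
{"name": "apply_moves", "arguments": {"motion": [[-0.006,0,0,0,1],[-0.006,0,0,0,1],[-0.006,0,0,0,1],[0,0,0,0,1]]}}

```text
t: 11.9
ee_pos: [0.5753, -0.0648, 0.0542]
tcp_rot: [0.745, 0.667, -0.0, 0.0]
wrist_force: [0.3, 0.4, -0.3]
grip_width: 0.0004
grasp_force: 0.1
```

Call:
{"name": "apply_moves", "arguments": {"motion": [[-0.008,0,0,0,1],[-0.008,0,0,0,1],[0,0,0,0,1]]}}

```text
t: 12.15
ee_pos: [0.5743, -0.0731, 0.0542]
tcp_rot: [0.745, 0.667, -0.0, 0.0]
wrist_force: [-0.1, 0.4, -0.6]
grip_width: 0.0006
grasp_force: 0.1
```

Call:
{"name": "apply_moves", "arguments": {"motion": [[-0.006,0,0,0,1],[-0.006,0,0,0,1],[0,0,0,0,1]]}}

```text
t: 12.4
ee_pos: [0.5737, -0.0785, 0.0542]
tcp_rot: [0.745, 0.667, 0.0, -0.0]
wrist_force: [-0.5, 2.6, -1.0]
grip_width: 0.0007
grasp_force: 1.2
```

Call:
{"name": "apply_moves", "arguments": {"motion": [[-0.006,0,0,0,1],[-0.006,0,0,0,1],[0,0,0,0,1]]}}

```text
t: 12.65
ee_pos: [0.5735, -0.0791, 0.0543]
tcp_rot: [0.745, 0.667, 0.003, -0.003]
wrist_force: [4.6, 21.0, 2.6]
grip_width: 0.0005
grasp_force: 11.2
```

Call:
{"name": "apply_moves", "arguments": {"motion": [[0.012,0,0,0,1],[0.02,0,-0.02,0,1],[0.02,0,-0.06,0,1],[0.02,0,-0.07,0,1],[0,0,-0.07,0,1],[0,0,-0.07,0,1],[0,0,-0.07,0,1],[0,0,-0.07,0.0385,1],[0,0,-0.06,0.0385,1],[0,0,0,0.0385,1],[0,0,0,0.0385,1],[0,0,0,0.0385,1],[0,0,0,0.0385,1],[0,0,0,0.0385,1],[0,0,0,0.0385,1],[0,0,0,0.0385,1],[0,0,0,0.0385,1],[0,0,0,0.0385,1],[0,0,0,0.0385,1],[0,0,0,0.0385,1]]}}

```text
t: 14.32
ee_pos: [0.5769, -0.0491, 0.3003]
tcp_rot: [0.998, -0.059, 0.0, 0.001]
wrist_force: [-0.1, -0.3, -0.5]
grip_width: 0.0005
grasp_force: 0.0
```

Run:
```python
from h import *
s=read_state(); print(s["t"],s["ee_pos"],Ro.from_quat(s["tcp_rot"]).as_euler("ZYX",True),s["qpos"])
im=camera("top"); sc=camera("scene")
o=np.zeros((600,800,3),np.uint8)
o[:340,:640]=cv2.resize(im[195:280,285:445,::-1],None,fx=4,fy=4,interpolation=cv2.INTER_CUBIC)
o[340:600,:400]=cv2.resize(sc[150:280,200:400,::-1],None,fx=2,fy=2)
cv2.imwrite("pics/c2.png",o)
```

```text
14.3167 [ 0.57694319 -0.04908113  0.300347  ] [-6.76089816e+00 -5.72132990e-02  1.79915588e+02] [-2.76597496e-01  2.75379192e-01  1.34151345e+00 -1.29853241e-03
  1.52348134e+00  1.41226013e+00]
```

View pics/c2.png

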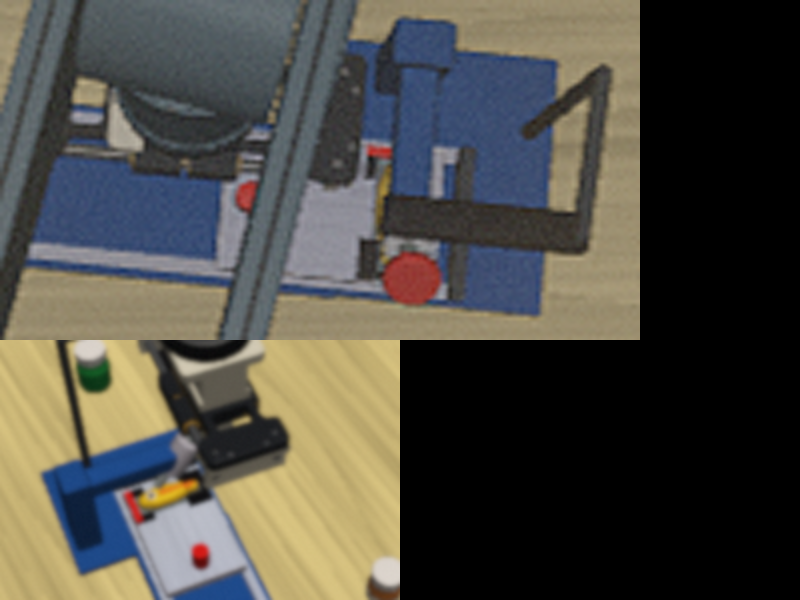

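The carriage is in, and the lure is nose-to-red under the stamp. The interface can't command tilt directly, so I'll test how the arm behaves at its reach limit, high up in free air with the arm plane parallel to the press's x.

Call:
{"name": "apply_moves", "arguments": {"motion": [[0,-0.032,0,-0.002,1],[0,-0.032,0,0,1],[0,-0.032,0,0,1],[0,-0.032,0,0,1],[0,-0.032,0,0,1],[0,-0.03,0,0,1],[0.05,0,0,0,1],[0.06,0,0,0,1],[0.06,0,0,0,1],[0.06,0,0,0,1],[0.06,0,0,0,1],[0.06,0,0,0,1],[0.05,0,0,0,1],[0.04,0,0,0,1],[0.04,0,0,0,1],[0,0,0,0,1]]}}

```text
t: 15.75
ee_pos: [0.8282, 0.0195, 0.295]
tcp_rot: [0.999, -0.051, -0.001, 0.0]
wrist_force: [1.0, 0.4, -1.3]
grip_width: 0.0002
grasp_force: 0.0
```

```bash
cat > st.py <<'E'
from h import *
s=read_state(); R=Ro.from_quat(s["tcp_rot"]).as_matrix(); np.set_printoptions(precision=4,suppress=True)
px=np.array([.9938,-.1112,0]);py=np.array([.1112,.9938,0])
print(s["t"],s["ee_pos"],"q",s["qpos"]); print("toolz in press",R[:,2]@px,R[:,2]@py,R[2,2],"tooly.py,z",R[:,1]@py,R[2,1],"tilt",np.degrees(np.arccos(-R[2,2])))
E
python3 st.py
```

```text
15.75 [0.8282 0.0195 0.295 ] q [-0.1103  0.8406  0.4199 -0.0009  1.8839  1.5627]
toolz in press -0.0028696552010042536 -0.0008129932883517346 -0.9999955520678362 tooly.py,z -0.9999614348733407 0.000787233074265674 tilt 0.1708900861744104
```

Call:
{"name": "apply_moves", "arguments": {"motion": [[0.04,0,0,0,1],[0.04,0,0,0,1],[0.04,0,0,0,1],[0.04,0,0,0,1],[0,0,0,0,1]]}}

```text
t: 16.17
ee_pos: [0.8738, 0.0111, 0.2831]
tcp_rot: [0.999, -0.052, 0.016, -0.001]
wrist_force: [0.3, -0.6, -0.2]
grip_width: 0.0005
grasp_force: 0.0
```

```bash
python3 st.py
```

```text
16.1667 [0.8738 0.0111 0.2831] q [-0.1161  0.9696  0.1906  0.0041  1.9492  1.5609]
toolz in press 0.032155492935116686 0.0036914208344122766 -0.9994760636208375 tooly.py,z -0.9999720633858094 -0.0034710302078108535 tilt 1.8547948064407203
```

Call:
{"name": "apply_moves", "arguments": {"motion": [[0.08,0,0,0,1],[0.08,0,0,0,1],[0.08,0,0,0,1],[0.08,0,0,0,1],[0,0,0,0,1]]}}

```text
t: 16.58
ee_pos: [0.9287, -0.0062, 0.2483]
tcp_rot: [0.996, -0.053, 0.069, -0.004]
wrist_force: [-0.0, 0.2, -0.7]
grip_width: 0.0006
grasp_force: 0.0
```

```bash
python3 st.py
```

```text
16.5833 [ 0.9287 -0.0062  0.2483] q [-0.1333  1.0139  0.1901  0.0187  1.8009  1.5484]
toolz in press 0.13668685365392738 0.01527278897906392 -0.9904966023924241 tooly.py,z -0.9998728218625977 -0.014446120412723874 tilt 7.905359426270315
```

Call:
{"name": "apply_moves", "arguments": {"motion": [[0.08,0,-0.04,0,1],[0.08,0,-0.04,0,1],[0.08,0,-0.04,0,1],[0.08,0,-0.04,0,1],[0,0,0,0,1]]}}

```text
t: 17.0
ee_pos: [0.9503, -0.0201, 0.3031]
tcp_rot: [0.99, -0.053, 0.13, -0.006]
wrist_force: [0.4, 0.7, 0.0]
grip_width: 0.0007
grasp_force: 0.0
```

```bash
python3 st.py
```

```text
17.0 [ 0.9503 -0.0201  0.3031] q [-0.1517  0.9618  0.187   0.0369  1.7341  1.5358]
toolz in press 0.25678074010252194 0.02611441734734396 -0.9661169428164765 tooly.py,z -0.9996588926113343 -0.024723175561686954 tilt 14.95763332856105
```

Call:
{"name": "apply_moves", "arguments": {"motion": [[0.05,-0.01,-0.01,0,1],[0.05,-0.01,-0.01,0,1],[0.05,-0.01,-0.01,0,1],[0.05,-0.01,-0.01,0,1],[0,0,0,0,1]]}}

```text
t: 17.42
ee_pos: [0.9737, -0.0072, 0.3099]
tcp_rot: [0.985, -0.051, 0.163, -0.008]
wrist_force: [-0.1, 0.3, -0.5]
grip_width: 0.0002
grasp_force: 0.0
```

```bash
python3 st.py
```

```text
17.4167 [ 0.9737 -0.0072  0.3099] q [-0.1372  0.962   0.1871  0.043   1.6663  1.5489]
toolz in press 0.32106488385462234 0.0344947315930061 -0.9464290033719666 tooly.py,z -0.9994055491820489 -0.032153671865929816 tilt 18.839120329107114
```

Call:
{"name": "apply_moves", "arguments": {"motion": [[0.07,-0.005,-0.01,0,1],[0.07,-0.005,-0.01,0,1],[0.07,-0.005,-0.01,0,1],[0.07,-0.005,-0.01,0,1],[0.07,-0.005,-0.01,0,1],[0.07,-0.005,-0.01,0,1],[0,0,0,0,1]]}}

```text
t: 18.0
ee_pos: [1.0159, -0.0143, 0.3489]
tcp_rot: [0.969, -0.051, 0.24, -0.01]
wrist_force: [-0.0, 1.1, 0.7]
grip_width: 0.0004
grasp_force: 0.0
```

```bash
python3 st.py
```

```text
18.0 [ 1.0159 -0.0143  0.3489] q [-0.1457  0.9419  0.187   0.0634  1.5318  1.544 ]
toolz in press 0.463630921667511 0.04745514792554526 -0.8847571532141715 tooly.py,z -0.9988564682402765 -0.04488379645107317 tilt 27.77834870500392
```

Call:
{"name": "apply_moves", "arguments": {"motion": [[0.07,0,0,0,1],[0.07,0,0,0,1],[0.07,0,0,0,1],[0.07,0,0,0,1],[0.07,0,0,0,1],[0,0,0,0,1]]}}

```text
t: 18.5
ee_pos: [1.0511, -0.0305, 0.3763]
tcp_rot: [0.953, -0.051, 0.3, -0.012]
wrist_force: [-0.7, -0.6, -0.2]
grip_width: 0.0005
grasp_force: 0.0
```

```bash
python3 st.py
```

```text
18.5 [ 1.0511 -0.0305  0.3763] q [-0.1639  0.9368  0.187   0.087   1.4142  1.5271]
toolz in press 0.5696826157161208 0.056046487881854345 -0.819952303453342 tooly.py,z -0.9983440274102745 -0.053515825825912675 tilt 34.919980569379376
```

```bash
cat > go.py <<'E'
from h import *
import sys
def d(target):
    s=read_state(); R=Ro.from_quat(s["tcp_rot"]).as_matrix()
    print("tool shift (norm)",R.T@(np.array(target)-s["ee_pos"])/.5)
E
python3 - <<'E'
from go import *
np.set_printoptions(precision=4,suppress=True)
d([.45,-.195,.33])
mt,ms=camera_model("top"),camera_model("scene")
P=[m["K"]@np.c_[m["R"],m["t"]] for m in (mt,ms)]
for a,b in (((387.6,264.3),(304,187)),((303.2,239.0),(321.5,302))):
    X=cv2.triangulatePoints(P[0],P[1],np.array(a,float).reshape(2,1),np.array(b,float).reshape(2,1)); X=(X[:3]/X[3]).ravel(); print(X,pr(mt,X),pr(ms,X))
im=cv2.imread("pics/scene0.png")
hsv=cv2.cvtColor(im,cv2.COLOR_BGR2HSV); mk=((hsv[...,0]<6)|(hsv[...,0]>174))&(hsv[...,1]>150)&(hsv[...,2]>100)
n,l,st,c=cv2.connectedComponentsWithStats(mk.astype(np.uint8)); print([(st[i],c[i]) for i in range(1,n) if st[i][4]>20 and 150<c[i][1]<320])
E
```

```text
tool shift (norm) [-0.9983  0.4402 -0.6098]
[ 0.5007 -0.2009  0.1586] [387.6485 264.2319] [304.0846 187.0156]
[0.5876 0.0324 0.0565] [303.2484 238.9384] [321.5912 302.0165]
[(array([298, 181,  13,  12, 121], dtype=int32), array([303.7603, 186.6612])), (array([281, 267,  10,  16,  62], dtype=int32), array([285.129 , 274.5968])), (array([318, 297,   8,  11,  63], dtype=int32), array([321.5238, 301.5556]))]
```

Call:
{"name": "apply_moves", "arguments": {"motion": [[-0.015,0.0065,-0.009,0,1],[-0.02,0.009,-0.012,0,1],[-0.035,0.0155,-0.0215,0,1],[-0.035,0.0155,-0.0215,0,1],[-0.035,0.0155,-0.0215,0,1],[-0.035,0.0155,-0.0215,0,1],[-0.035,0.0155,-0.0215,0,1],[-0.035,0.0155,-0.0215,0,1],[-0.035,0.0155,-0.0215,0,1],[-0.035,0.0155,-0.0215,0,1],[-0.035,0.0155,-0.0215,0,1],[-0.035,0.0155,-0.0215,0,1],[-0.035,0.0155,-0.0215,0,1],[-0.035,0.0155,-0.0215,0,1],[-0.035,0.0155,-0.0215,0,1],[-0.035,0.0155,-0.0215,0,1],[-0.035,0.0155,-0.0215,0,1],[-0.035,0.0155,-0.0215,0,1],[-0.035,0.0155,-0.0215,0,1],[0,0,0,0,1]]}}

```text
t: 20.17
ee_pos: [0.6678, -0.1345, 0.3476]
tcp_rot: [0.953, -0.051, 0.298, -0.012]
wrist_force: [0.4, 0.4, -0.4]
grip_width: 0.0003
grasp_force: 0.0
```

```bash
python3 st.py; python3 -c "
from go import *
d([.45,-.195,.33])"
```

```text
20.1667 [ 0.6678 -0.1345  0.3476] q [-0.507   0.1046  1.5911  0.3433  0.9282  1.0366]
toolz in press 0.5658454314014997 0.05570251289483906 -0.8226283681928397 tooly.py,z -0.9983677041533416 -0.05313739714492546 tilt 34.65122435774575
tool shift (norm) [-0.36345499  0.16153375 -0.21766435]
```

Call:
{"name": "apply_moves", "arguments": {"motion": [[-0.03,0.014,-0.018,0,1],[-0.034,0.015,-0.02,0,1],[-0.034,0.015,-0.02,0,1],[-0.034,0.015,-0.02,0,1],[-0.034,0.015,-0.02,0,1],[-0.034,0.015,-0.02,0,1],[-0.034,0.015,-0.02,0,1],[-0.034,0.015,-0.02,0,1],[-0.034,0.015,-0.02,0,1],[-0.034,0.015,-0.02,0,1],[-0.026,0.012,-0.018,0,1],[0,0,0,0,1]]}}

```text
t: 21.17
ee_pos: [0.4526, -0.1956, 0.3296]
tcp_rot: [0.953, -0.051, 0.298, -0.011]
wrist_force: [0.5, -0.3, 0.1]
grip_width: 0.0003
grasp_force: 0.0
```

```bash
python3 st.py
python3 - <<'E'
from go import *
ax=-.5736*np.array([.9938,-.1112,0])+np.array([0,0,.8192]); P=np.array([.5,-.2,.169])
print("pre",P+ax*.046); d(P+ax*.046)
s=read_state(); m=camera_model("wrist"); im=camera("wrist"); print(pr(m,P))
cv2.imwrite("pics/w6.png",im[...,::-1]); np.savez("w6.npz",**m)
E
```

```text
21.1667 [ 0.4526 -0.1956  0.3296] q [-1.0143 -0.2214  1.9364  0.5562  1.134   0.4995]
toolz in press 0.5664034436503832 0.05442130792607202 -0.8223300532662923 tooly.py,z -0.9984294721477958 -0.05245290286049775 tilt 34.68127416920164
pre [ 0.47377799 -0.19706592  0.2066832 ]
tool shift (norm) [-0.10444522  0.01203483  0.22633366]
[327.85306629 274.36312013]
```

View pics/w6.png

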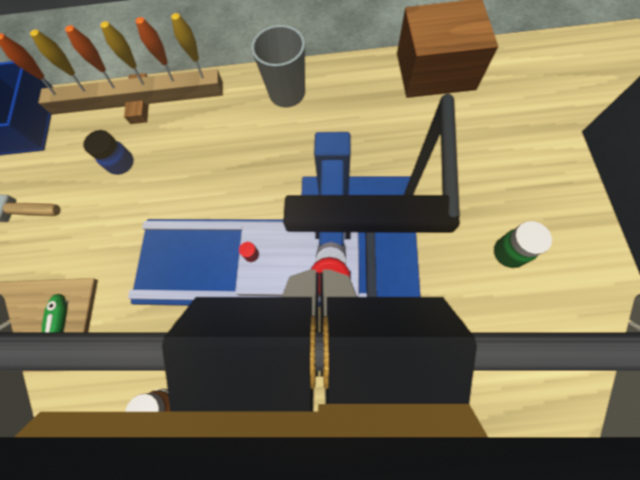

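The red head is at (331,265), in line with the closed fingers and clear of the lamp bar. I'll go to the pre-press point and approach.

Call:
{"name": "apply_moves", "arguments": {"motion": [[-0.0174,0.002,0.03,0,1],[-0.0174,0.002,0.038,0,1],[-0.0174,0.002,0.038,0,1],[-0.0174,0.002,0.04,0,1],[-0.0174,0.002,0.04,0,1],[-0.0174,0.002,0.04,0,1],[0,0,0.02,0,1],[0,0,0.016,0,1],[0,0,0.01,0,1],[0,0,0,0,1]]}}

```text
t: 22.05
ee_pos: [0.4891, -0.1957, 0.1873]
tcp_rot: [0.953, -0.05, 0.298, -0.013]
wrist_force: [0.2, -0.5, -0.5]
grip_width: 0.0006
grasp_force: 0.0
```

```bash
python3 st.py
python3 - <<'E'
from go import *
ax=-.5736*np.array([.9938,-.1112,0])+np.array([0,0,.8192]); P=np.array([.5,-.2,.169])
d(P+ax*.011); print(read_state()["wrist_force"])
E
```

```text
22.05 [ 0.4891 -0.1957  0.1873] q [-0.9204 -0.0037  2.1314  0.7188  0.7513  0.2832]
toolz in press 0.5660454136154663 0.05775126625168008 -0.8223494616570936 tooly.py,z -0.9982646443702493 -0.054200031758920256 tilt 34.67931981912315
tool shift (norm) [-0.00216798  0.00731779  0.02052048]
[ 0.17758731 -0.47532556 -0.52244855]
```

Call:
{"name": "apply_moves", "arguments": {"motion": [[-0.002,0.0073,0,0,1],[0,0,0.01,0,1],[0,0,0.01,0,1],[0,0,0.006,0,1],[0,0,0.006,0,1],[0,0,0,0,1]]}}

```text
t: 22.55
ee_pos: [0.4968, -0.2011, 0.1744]
tcp_rot: [0.953, -0.051, 0.299, -0.011]
wrist_force: [-3.3, -2.3, 5.6]
grip_width: 0.0003
grasp_force: 3.1
```

Call:
{"name": "apply_moves", "arguments": {"motion": [[0,0,0.006,0,1],[0,0,0.006,0,1],[0,0,0.004,0,1],[0,0,0,0,1]]}}

```text
t: 22.88
ee_pos: [0.5012, -0.2015, 0.1681]
tcp_rot: [0.953, -0.051, 0.299, -0.011]
wrist_force: [-6.0, -3.0, 8.1]
grip_width: 0.0005
grasp_force: 4.7
```

Call:
{"name": "apply_moves", "arguments": {"motion": [[0,0,0.004,0,1],[0,0,0,0,1]]}}

```text
t: 23.05
ee_pos: [0.502, -0.2016, 0.1672]
tcp_rot: [0.953, -0.05, 0.299, -0.01]
wrist_force: [-16.1, -1.5, 17.9]
grip_width: 0.0005
grasp_force: 11.6
```

The force rose to 24 N, so the plunger is at its stop. I'll hold and then retreat along the axis.

Call:
{"name": "apply_moves", "arguments": {"motion": [[0,0,0.001,0,1],[0,0,0,0,1],[0,0,0,0,1],[0,0,0,0,1],[0,0,0,0,1],[0,0,0,0,1],[0,0,0,0,1]]}}

```text
t: 23.63
ee_pos: [0.502, -0.2016, 0.1671]
tcp_rot: [0.953, -0.05, 0.299, -0.01]
wrist_force: [-21.0, -1.2, 22.1]
grip_width: 0.0006
grasp_force: 14.9
```

Call:
{"name": "apply_moves", "arguments": {"motion": [[0,0,-0.01,0,1],[0,0,-0.01,0,1],[0,0,-0.012,0,1],[0,0,-0.016,0,1],[0,0,-0.03,0,1],[0,0,-0.05,0,1],[0,0,-0.05,0,1],[0,0,-0.04,0,1],[0,0,0,0,1],[0,0,0,0,1],[0,0,0,0,1]]}}

```text
t: 24.55
ee_pos: [0.4398, -0.1985, 0.2537]
tcp_rot: [0.953, -0.051, 0.297, -0.013]
wrist_force: [-0.3, 0.2, -0.5]
grip_width: 0.0006
grasp_force: 0.0
```

```bash
python3 st.py
python3 - <<'E'
from h import *
im=camera("top"); sc=camera("scene"); w=camera("wrist")
o=np.zeros((600,800,3),np.uint8)
o[:300,:400]=cv2.resize(im[150:300,190:390,::-1],None,fx=2,fy=2,interpolation=cv2.INTER_CUBIC)
o[:300,400:]=cv2.resize(w[:,:,::-1],(400,300))
o[300:,:400]=cv2.resize(sc[150:300,200:400,::-1],None,fx=2,fy=2)
o[300:,400:]=cv2.resize(sc[300:450,320:520,::-1],None,fx=2,fy=2)
cv2.imwrite("pics/c3.png",o)
E
```

```text
24.55 [ 0.4398 -0.1985  0.2537] q [-1.0587 -0.1736  2.0917  0.6291  0.9925  0.3282]
toolz in press 0.5655850814594366 0.057510748858023014 -0.8226829786643531 tooly.py,z -0.9982625566139509 -0.054748308007628026 tilt 34.645720875189305
```

View pics/c3.png

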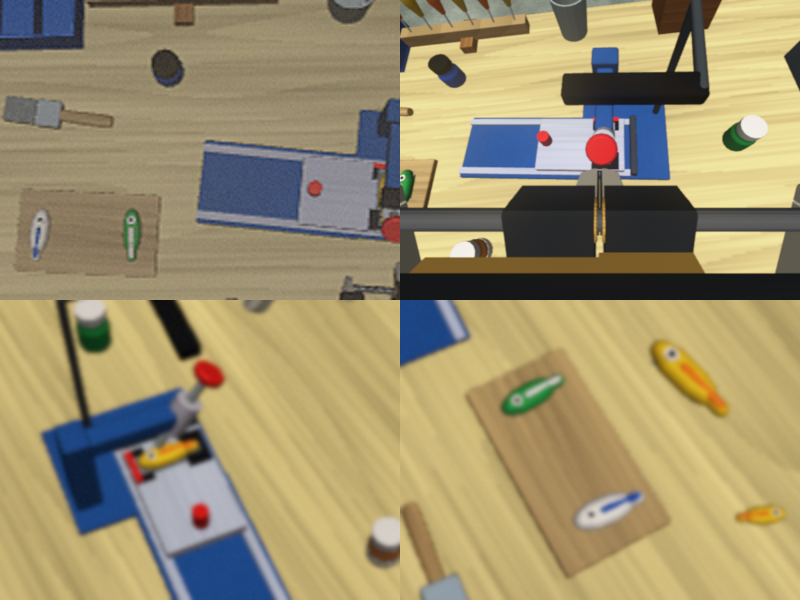

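The carriage is in, the lure is under the stamp, the plunger is back up, everything else is unmoved and the robot is clear.

```bash
python3 -c "
from bench import *
print(sign_off())"
```

```text
the job is handed in; nothing more can be done
None
```

I handed the job in at about 25 s: the yellow lure lies in its pocket under the stamp, nose to the red end. I slid the carriage to its end stop, pressed the plunger to its stop for about half a second and let it spring back up. The last pictures show the other lures, jars and brush unmoved and the robot clear.

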